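# Wind the board tilt stage up one division and lock it

## Robot

A 6-joint arm with a two-finger parallel gripper is mounted at the origin on the work surface. World frame = base frame: x ahead of the robot, y to its left, z up, the work surface at z = 0. Lengths are in m, angles in degrees, forces in N, time in s.
With the tool pointing down it reaches from about 0.4 to 0.825 m from the base axis. Payload 7 kg.
Tool frame: the origin (TCP) lies between the finger pads; the fingertips stand 14 mm ahead of it and the grasp point (between the pads) lies 5 mm behind it (r.tips_ahead is the distance from the TCP to the fingertips, in m); z points along the fingers, y is the direction in which the jaws open and shut (so a half turn about z gives the same grasp; the last joint's range is limited). The gripper opens to 88 mm and grips with 3 to 60 N. Pads are 19 mm wide; open, the fingers measure 130 mm over their backs; the gripper's body (78 mm by 193 mm) begins 47 mm behind the grasp point.
Start: joints at [-51.962, 20.546, 0.682, 0, -70.136, -16.507], TCP at [0.248, -0.628, 0.241] pointing down, gripper open.
Joint ranges: [-176.03, 176.03], [-82.01, 121.73], [-58.28, 71.71], [-173.87, 95.51], [-174.79, -0.11], [-173.66, 173.66]. Speed limits (degrees/s): [136.94, 136.94, 172.46, 180, 180, 180].

## Interface

Orientations are given as [roll, pitch, yaw] about the fixed x, y, z axes, in that order (R = Rz(yaw) Ry(pitch) Rx(roll)).
In Python, from plant import r gives the robot as it stands.
- The arm moves only by the tool apply_moves, never from a script. Its arguments are lists of equal length, an entry for each row: "slide": the shift along the tool's x, y, z as a fraction of full scale, a list of three; "turn": the turn, a rotation vector about the tool's x, y, z as a fraction of full scale, a list of three; "jaw": the closure, from 0 (fully open) to 1 (shut). In form: {"slide": [[dx, dy, dz], ...], "turn": [[wx, wy, wz], ...], "jaw": [jaw, ...]}. A call has 1 to 8 rows; each row shifts and turns the commanded pose from where the row before left it, along the tool's axes as they then stand; what a row does not reach is not made up. Full scale, the value 1, is 0.1 m for a shift and 1.5 rad for a turn. A row lasts 1/10 s, in which the tool goes at most 50 mm and 8.59 degrees, less where a joint would pass 70% of its speed; a pose out of reach is approached as far as the arm can. A call with a number of a shift or a turn outside -1 to 1 is refused whole. A call with a gripper value outside its range is refused whole. The fingers move at their own pace and stop on an object; "newtons" is the grip in N (left out, the last holds). Time passes only in rows, so rows that do not move let the fingers close. It gives the time, the measured TCP pose, the force and the opening at its end, in the units of the state.
- r.get_state(): the state, without advancing time (a new reading comes with each control period).
- r.capture(name): name is "side" or "top" or "wrist"; returns a dict with "pixels" (420x560x3 uint8, blue, green, red), "depth" (420x560 float32, m along the optical axis (not along the pixel's ray), 0 where there is no reading), "fx", "fy", "cx", "cy" (pixels), "dist_coeffs" ([k1, k2, p1, p2, k3] as OpenCV has them; the pictures are not rectified), "rvec" (rotation vector, rad) and "tvec" (3), from world to camera coordinates, as OpenCV has them. Camera axes: x right, y down, z forward; pixel columns grow to the right and rows downward; lengths in m; the calibration is good to about 2 mm. A picture is of the moment at which its call begins.
- r.close_job(): hands the job in, once; it reports no verdict.
The state is a dict: "time_s": time; "joints": joint angles; "qd": joint speeds; "joint_torque": joint torques, N m; "tcp_pos": TCP position; "eef_rot": TCP orientation; "contact_force": force on the tool from outside, world axes, zero at the start; "moment": the same for the moment, N m; "gripper_width": finger opening in m.
Only numpy, scipy, OpenCV 4.12 (cv2) and the standard library are available. Lean on these libraries where they do the work, as an engineer would, in place of code of your own. Each camera call takes 0.05 s, during which the arm holds its last target.

## Task

The circuit-board tilt stage stands near its 20 degree line. Wind its handwheel clockwise, several turns, until the lug on the drum has come down one division onto the stop post and the wheel goes firm: press it home snugly, but do not force the worm drive. Then swing the ball lever clockwise until the clamp is hard home, and let go; leave the board and the other things on the bench alone.

Things in the scene. Friction and masses are not known exactly. Their poses are not given: they have to be found in the camera images.
- stage: Board tilt stage: grey base 190 x 250 mm bolted down, two cheeks; origin at the centre of its underside; x away from the robot, y left. Handwheel and brass worm wheel at its right, graduated drum at its left. Blocked by the stop, the worm climbs against its thrust springs: 0.8 N m per radian of handwheel (22 N at the grip), lifting 0.4 mm per radian. Snug is 8 to 14 N at the grip; above 17 N it is forced.
- crank_axis (a point): Point on the vertical axis of the worm's handwheel, 20 mm above the end of the shaft in its hub, level with crank_grip. Dished metal wheel 94 mm across, its web 178 mm and hub 182 mm above the table, at the stage's far right corner. Clockwise from above raises the tilt, 3 degrees (0.0524 rad) per turn, against a steady drag of about 0.1 N m (3 N at the grip).
- crank_grip (a point): Centre of the graspable length of the handwheel's upright handle: round black grip 18 mm across, 41 mm tall (foot 24 mm below this point, top 17 mm above it), 36 mm from crank_axis. The grip spins freely on its own pin, so it can be carried round without turning the wrist.
- lug (a point): Steel lug, 12 mm wide and 10 mm thick, on the rim of the graduated drum; this point is 64 mm out from the tilt axis (the axis is 110 mm above the table). As the tilt grows it comes down onto the rubber tip of the upright stop post under it (tip about 105 mm above the table).
- clamp_pivot (a point): Point on the vertical axis of the clamp lever, at the height of clamp_ball, on top of the stage's left cheek.
- clamp_ball (a point): Centre of the black ball, 25 mm across, at the end of the clamp lever: an 8 mm steel arm that rises outwards from its boss; the ball is 62 mm from clamp_pivot and 192 mm above the table. At the start the lever points towards the robot and left, with the clamp slack.
- clamp (a joint): Clamp lever angle (rad), growing clockwise from above; starts from -0.25 to 0.25 (slack). It swings against a drag of about 0.25 N m (4 N at the ball) until the clamp goes hard home, somewhere from 0.9 to 1.1, and stays where it is left.
- cradle: Tilting aluminium cradle, 150 x 118 mm, with the green circuit board in it; keep off it. Origin on the tilt axis, 110 mm above the table; y along that axis, z up out of the board: the angle of z from the vertical is the tilt, growing as the far edge goes down. It starts at 0.323 to 0.375 rad (20 degree line: 0.349); the stop, set by eye near the 30 degree line (0.524), is met somewhere from 0.515 to 0.54 rad.
- driver: Bystander: screwdriver with a yellow handle lying on the table, 200 mm long, origin under its middle.
- reel: Bystander: metal solder reel standing on end, 54 mm across, 46 mm tall, origin at the centre of its underside.
- meter: Bystander: grey hand-held meter lying flat, 150 x 78 x 34 mm, origin at the centre of its underside.

How it is judged (in metres and radians):
On the way, in this order (a step that is already met when the one before it is completed fails the run):
1. the lug is seated snugly on the stop post (angle between lug's own z axis and vertical above 0.52 rad and height (world z) of crank_axis above 0.20412 m), for 0.2 s.
2. the clamp lever is hard home (value of joint clamp above 0.96 rad), for 0.2 s.
At the end, for the whole second after the job is handed in: The lug rests on the stop post (tilt over 0.52 rad), having been seated snugly (about 6 N or more at the grip) and never forced; the clamp lever is hard home, within 0.05 rad; all is let go, the board was never touched and no bystander moved over 20 mm (angle between lug's own z axis and vertical above 0.52 rad and value of joint clamp above 0.95 rad).
It fails at once if the worm drive is forced against the stop (height (world z) of crank_axis above 0.20433 m).
It fails at once if the board or its cradle is touched (contact force between any of the fingers, the arm and cradle above 1 N).
It fails at once if a thing on the bench is disturbed (distance of any of driver, reel, meter from where it was at the start of the episode above 0.02 m).
It also fails if it takes over 69 s, if anything falls off the work surface, if the arm or the gripper's body presses on something with over 40 N, if the wrist force passes 120 N, or if a joint passes its speed limit or range.

## Working session

There is one attempt and no reset: what is moved stays moved. The work goes in short steps, Python scripts to look and compute and a tool call to move; the robot and the scene stay as the last step left them, time stands still between calls to the robot, and variables do not carry over. Pictures are saved under pics/ and viewed, and the job is handed in when it is done.

Besides the shell and the picture viewer there is one more tool, called after "Emit:" as a command line: name --argument value ..., lists and objects as JSON in quotes. apply_moves: Moves the arm, as the interface text tells. Shift numbers are shares of 0.1 m and turn numbers shares of 1.5 rad, none past 1 either way. Its arguments: {"type":"object","properties":{"slide":{"type":"array"},"turn":{"type":"array"},"jaw":{"type":"array"},"newtons":{"type":"number"}},"required":["slide","turn","jaw"]}

```bash
ls; mkdir -p pics; cat > h.py <<'E'
import numpy as np,cv2
from plant import r
def cap(n,save=None):
    c=r.capture(n)
    if save: cv2.imwrite('pics/'+save,c['pixels'])
    return c
def KD(c): return np.array([[c['fx'],0,c['cx']],[0,c['fy'],c['cy']],[0,0,1.]]),np.array(c['dist_coeffs'],float)
def ray(c,u,v):
    K,D=KD(c);p=cv2.undistortPoints(np.array([[[u,v]]],float),K,D)[0,0]
    R=cv2.Rodrigues(np.array(c['rvec'],float))[0];t=np.array(c['tvec'],float).reshape(3)
    return -R.T@t, R.T@np.array([p[0],p[1],1.])
def onz(c,u,v,z):
    o,d=ray(c,u,v);return o+d*(z-o[2])/d[2]
def dep(c,u,v):
    o,d=ray(c,u,v);return o+d*c['depth'][int(round(v)),int(round(u))]
def proj(c,P):
    K,D=KD(c);return cv2.projectPoints(np.array(P,float).reshape(-1,1,3),np.array(c['rvec'],float),np.array(c['tvec'],float),K,D)[0].reshape(-1,2)
def cloud(c):
    h,w=c['depth'].shape;K,D=KD(c);vv,uu=np.mgrid[:h,:w]
    p=cv2.undistortPoints(np.stack([uu,vv],-1).reshape(-1,1,2).astype(float),K,D).reshape(h,w,2)
    d=c['depth'];R=cv2.Rodrigues(np.array(c['rvec'],float))[0];t=np.array(c['tvec'],float).reshape(3)
    X=np.dstack([p[...,0]*d,p[...,1]*d,d]);return (X-t)@R
E
python3 - <<'E'
from h import *
print(r.get_state(), r.tips_ahead)
for n in('side','top','wrist'):
    c=cap(n,n+'0.png');print(n,c['fx'],ray(c,280,210),c['dist_coeffs'])
E
```

```text
pics
{'time_s': 0.0, 'joints': array([-5.19615026e+01,  2.05917710e+01,  6.34306918e-01, -1.97730825e-02,
       -7.01365103e+01, -1.65065403e+01]), 'qd': array([-0.00424314,  0.04869995,  0.02409492, -0.05141872, -0.00274282,
        0.03824643]), 'joint_torque': array([-1.57075365e-04, -5.82728863e+01,  2.93060786e+01,  6.99712381e+00,
        7.12120032e-03, -1.60877821e-04]), 'tcp_pos': array([ 0.24753889, -0.62747235,  0.23962403]), 'eef_rot': array([ 1.79904617e+02, -8.88107322e-03, -1.58474769e+02]), 'contact_force': array([-0.39699944, -0.52785377, -0.38712674]), 'moment': array([-0.01861657, -0.00208414, -0.01336452]), 'gripper_width': 0.08741170532864047} 0.014
side 434.2852511471951 (array([0.32240423, 0.69909392, 0.75405598]), array([ 0.17954141, -0.74772204, -0.63988127])) [-0.08611161  0.          0.          0.          0.        ]
top 520.6289811905633 (array([0.34629412, 0.01883478, 1.22027095]), array([ 0.17389615, -0.02438408, -0.98459542])) [-0.07431245  0.          0.          0.          0.        ]
wrist 303.8433357212677 (array([ 0.1848764 , -0.65136632,  0.38472143]), array([ 0.23468144,  0.10420203, -0.96652027])) [-0.02506369  0.          0.          0.          0.        ]
```

View pics/side0.png

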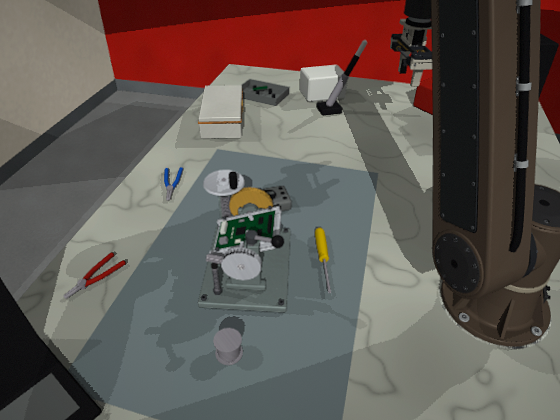

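View pics/top0.png

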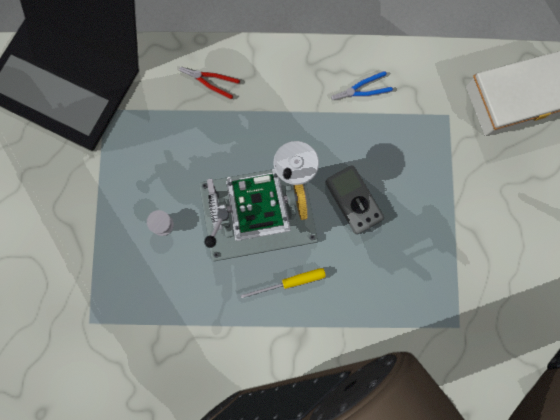

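View pics/wrist0.png

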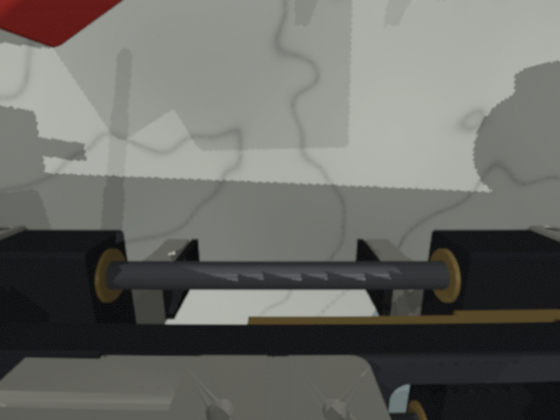

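Top view: the wheel is at about (296,162) with its grip at (287,173), and the ball is at (210,241). The meter is at (355,200), the driver at (285,283) and the reel at (160,222). I'll measure these next.

```bash
python3 - <<'E'
from h import *
c=cap('top');im=c['pixels'];X=cloud(c)
cv2.imwrite('pics/topz.png',cv2.resize(im[130:270,190:330],None,fx=4.2,fy=4.2,interpolation=cv2.INTER_CUBIC))
dark=(im.max(2)<50).astype(np.uint8)
def blob(im_,name,box):
    u0,v0,u1,v1=box;m=np.zeros_like(dark);m[v0:v1,u0:u1]=dark[v0:v1,u0:u1]
    n,l,s,ce=cv2.connectedComponentsWithStats(m)
    for i in range(1,n):
        if s[i,4]>8:
            p=X[l==i];print(name,s[i],ce[i],np.median(p,0),p[:,2].max());
blob(im,'grip',(275,160,297,185));blob(im,'ball',(200,230,220,252))
# wheel web: bright & height approx .178
Z=X[...,2];m=((Z>.165)&(Z<.19));m[:, :270]=0;m[:,325:]=0;m[:138]=0;m[190:]=0
p=X[m];print('wheel',m.sum(),p.min(0),p.max(0),(p.min(0)+p.max(0))/2)
cn=np.argwhere(m)[:,::-1].astype(np.float32);(cc,rad)=cv2.minEnclosingCircle(cn);print(cc,rad,onz(c,cc[0],cc[1],.178))
print('gripray',onz(c,287,173,.2),'ballray',onz(c,210,241,.192))
s=cap('side')
cv2.imwrite('pics/sidez.png',cv2.resize(s['pixels'][160:320,180:320],None,fx=4,fy=3.7,interpolation=cv2.INTER_CUBIC))
E
```

```text
grip [284 169   7  10  56] [287.17857143 173.41071429] [ 0.59648301 -0.01919843  0.21925056] 0.2255455014822268
ball [205 236  11  11  95] [210.03157895 241.07368421] [0.462278   0.13038331 0.20090143] 0.2073379508598778
wheel 1464 [ 0.58525209 -0.08522146  0.17072837] [0.67792674 0.00660563 0.18948615] [ 0.63158942 -0.03930791  0.18010726]
(295.6134948730469, 162.3895721435547) 22.538286209106445 [ 0.63090627 -0.03825172  0.178     ]
gripray [ 0.60248714 -0.01976366  0.2       ] ballray [0.46331619 0.13161967 0.192     ]
```

View pics/topz.png

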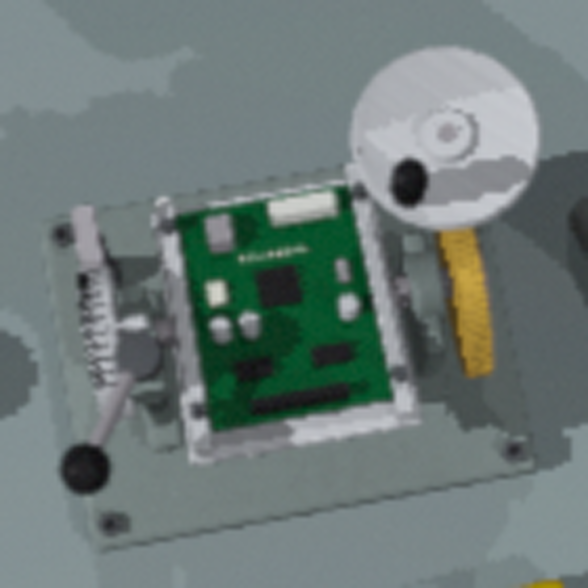

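View pics/sidez.png

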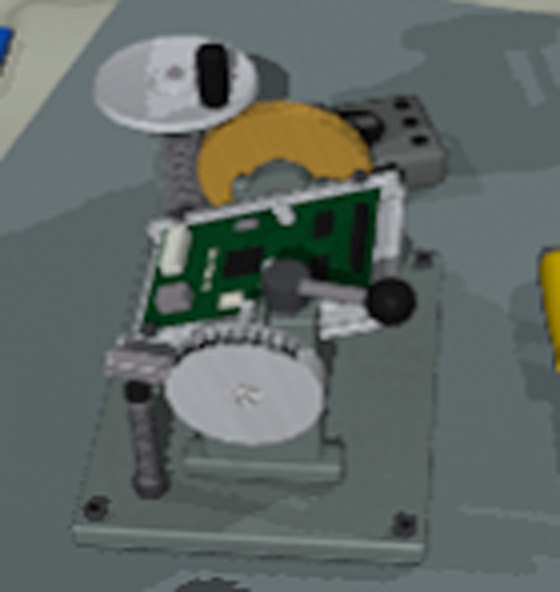

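The heights and the 36 mm radius agree roughly. I'll cross-check with the side camera and work out the tilt, pivot and approach numbers.

```bash
cat > m.py <<'E'
from h import *
def tri(c1,p1,c2,p2):
    o1,d1=ray(c1,*p1);o2,d2=ray(c2,*p2);d1/=np.linalg.norm(d1);d2/=np.linalg.norm(d2)
    A=np.stack([d1,-d2],1);s=np.linalg.lstsq(A,o2-o1,rcond=None)[0]
    a,b=o1+s[0]*d1,o2+s[1]*d2;return (a+b)/2,np.linalg.norm(a-b)
def tilt(c):
    X=cloud(c);hsv=cv2.cvtColor(c['pixels'],cv2.COLOR_BGR2HSV)
    m=(hsv[...,0]>50)&(hsv[...,0]<80)&(hsv[...,1]>120)&(hsv[...,2]>30)&(c['depth']>0)&(X[...,2]>.05)&(X[...,2]<.2)
    m=cv2.erode(m.astype(np.uint8),np.ones((3,3)))>0
    p=X[m]
    for _ in range(4):
        A=np.c_[p[:,:2],np.ones(len(p))];s=np.linalg.lstsq(A,p[:,2],rcond=None)[0];e=p[:,2]-A@s;p=p[abs(e)<2*e.std()+1e-6]
    n=np.array([-s[0],-s[1],1]);n/=np.linalg.norm(n);return np.arccos(n[2]),n,len(p),e.std()
E
python3 - <<'E'
from m import *
t=cap('top');s=cap('side')
for n,c in(('top',t),('side',s)):
    im=c['pixels'];d=(im.max(2)<50).astype(np.uint8)
    boxes={'top':[(275,160,297,185),(200,230,220,252)],'side':[(226,165,242,192),(268,230,288,252)]}[n]
    for b in boxes:
        m=np.zeros_like(d);m[b[1]:b[3],b[0]:b[2]]=d[b[1]:b[3],b[0]:b[2]]
        k,l,st,ce=cv2.connectedComponentsWithStats(m);i=1+np.argmax(st[1:,4]);print(n,st[i],ce[i], onz(c,*ce[i],.204),onz(c,*ce[i],.192))
    print(tilt(c))
    X=cloud(c);Z=X[...,2]
    m=(Z>.172)&(Z<.186)&(abs(X[...,0]-.63)<.055)&(abs(X[...,1]+.04)<.055);p=X[m]
    A=np.c_[p[:,:2],np.ones(len(p))];print('wheel',m.sum(),(p.min(0)+p.max(0))/2,p.max(0)-p.min(0),np.median(p[:,2]))
# hub: top zoom (447,133), side zoom (175,72)
hu_t=(190+447/4.2,130+133/4.2);hu_s=(180+175/4,160+72/3.7)
print('hub',tri(t,hu_t,s,hu_s),onz(t,*hu_t,.182),onz(s,*hu_s,.182))
bo_t=(190+137/4.2,130+355/4.2);bo_s=(180+287/4,160+285/3.7)
print('boss',tri(t,bo_t,s,bo_s),onz(t,*bo_t,.17),onz(s,*bo_s,.17))
print('ball',tri(t,(210.03,241.07),s,(180+390/4,160+300/3.7)))
E
```

```text
top [284 169   7  10  56] [287.17857143 173.41071429] [ 0.60063939 -0.01997789  0.204     ] [ 0.60364267 -0.02043619  0.192     ]
top [205 236  11  11  94] [210.08510638 241.05319149] [0.46184833 0.13013295 0.204     ] [0.46321277 0.13144714 0.192     ]
(np.float64(0.326614106941859), array([0.31486004, 0.06164545, 0.94713409]), 752, np.float64(0.0014612844580097703))
wheel 1449 [ 0.63213553 -0.03926685  0.17899972] [0.09336806 0.09177522 0.01335484] 0.17807167727127898
side [229 172   8  17 118] [232.8220339  179.69491525] [ 0.60037794 -0.01617694  0.204     ] [ 0.6064422  -0.03178126  0.192     ]
side [268 230  16  18 163] [275.68711656 239.37423313] [0.46369489 0.13993321 0.204     ] [0.46677728 0.12773458 0.192     ]
(np.float64(0.33057236285785213), array([0.31934501, 0.0580847 , 0.94585672]), 287, np.float64(0.0008846928168635649))
wheel 691 [ 0.63080341 -0.03818021  0.17893685] [0.08930591 0.09496913 0.01360058] 0.17821397091324728
hub (array([ 0.63127405, -0.03967604,  0.18248205]), np.float64(4.5558446814162255e-05)) [ 0.63138329 -0.03970754  0.182     ] [ 0.6315592  -0.04030178  0.182     ]
boss (array([0.52026133, 0.11006149, 0.16878817]), np.float64(0.0010884485578281848)) [0.5206054  0.11004738 0.17      ] [0.51929137 0.11129389 0.17      ]
ball (array([0.46273569, 0.1314794 , 0.19218378]), np.float64(0.000842581760041539))
```

Emit:
apply_moves --slide '[[0,0,-0.07],[0,0,-0.07],[0,0,-0.07],[-0.226,0.389,0],[-0.226,0.389,0],[-0.226,0.389,0],[-0.226,0.389,0],[-0.226,0.389,0]]' --turn '[[0,0,0.0835],[0,0,0.0835],[0,0,0.0835],[0,0,0],[0,0,0],[0,0,0],[0,0,0],[0,0,0]]' --jaw '[0,0,0,0,0,0,0,0]' --newtons 40

```text
time_s: 1.15
tcp_pos: [0.3612, -0.4318, 0.2617]
eef_rot: [-180.0, 0.0, 180.0]
contact_force: [0.4, 0.4, 0.6]
gripper_width: 0.0877
```

Emit:
apply_moves --slide '[[-0.23,0.4,0],[-0.23,0.4,0],[-0.23,0.4,0],[-0.23,0.4,0],[-0.23,0.4,0],[-0.23,0.4,0],[-0.23,0.4,0],[-0.23,0.4,0]]' --turn '[[0,0,0],[0,0,0],[0,0,0],[0,0,0],[0,0,0],[0,0,0],[0,0,0],[0,0,0]]' --jaw '[0,0,0,0,0,0,0,0]'

```text
time_s: 1.95
tcp_pos: [0.5453, -0.1115, 0.262]
eef_rot: [180.0, 0.0, -180.0]
contact_force: [0.5, -1.1, -0.5]
gripper_width: 0.0875
```

Emit:
apply_moves --slide '[[-0.23,0.4,0],[-0.23,0.4,0],[0,0,0]]' --turn '[[0,0,0],[0,0,0],[0,0,0]]' --jaw '[0,0,0]'

```text
time_s: 2.25
tcp_pos: [0.5929, -0.0292, 0.2609]
eef_rot: [180.0, 0.0, -179.8]
contact_force: [-1.0, -0.3, -0.5]
gripper_width: 0.0877
```

```bash
python3 - <<'E'
from m import *
s=r.get_state();print(s['tcp_pos'],s['eef_rot'],s['joints'])
c=cap('wrist','w1.png');print(proj(c,[[.6009,-.0201,.221],[.6313,-.0393,.182]]))
E
```

```text
[ 0.59285439 -0.02924231  0.26088804] [ 1.79989082e+02  4.91164594e-03 -1.79777294e+02] [ 1.60223785e+01  1.22138736e+01 -8.21578074e+00 -9.78367877e-03
 -6.95626473e+01 -1.05796257e+02]
[[289.21963792 249.30063698]
 [262.87708531 266.04366764]]
```

View pics/w1.png

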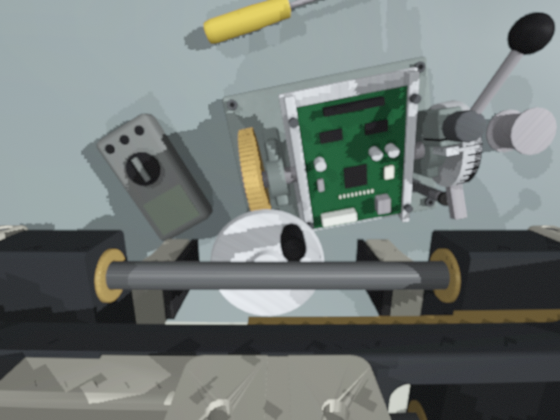

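The wrist view shows the grip as a dark blob at about (293,243), close to the projection at (289,249). I'll use it as a third measurement.

```bash
python3 - <<'E'
from m import *
c=cap('wrist');im=c['pixels'];d=(im.max(2)<50).astype(np.uint8);m=np.zeros_like(d);m[215:264,270:318]=d[215:264,270:318]
k,l,st,ce=cv2.connectedComponentsWithStats(m);i=1+np.argmax(st[1:,4]);print(st[i],ce[i],onz(c,*ce[i],.204))
print(proj(c,[[.6009,-.0201,.221],[.6009,-.0201,.180],[.6009,-.0201,.204]]))
X=cloud(c);p=X[l==i];print(np.median(p,0),p[:,2].max(),p[:,2].min());q=p[p[:,2]>.217];print(len(q),q.mean(0),(q.min(0)+q.max(0))/2)
w=(X[...,2]>.172)&(X[...,2]<.185)&(abs(X[...,0]-.63)<.06)&(abs(X[...,1]+.04)<.06);p=X[w];print(p.min(0),p.max(0),(p.min(0)+p.max(0))/2)
E
```

```text
[284 227  24  34 655] [294.98625954 244.1221374 ] [ 0.60259102 -0.01709405  0.204     ]
[[291.90992692 251.16448782]
 [289.44689998 230.9309259 ]
 [290.77886808 241.87072403]]
[ 0.59702956 -0.0179734   0.21984366] 0.22339090683222546 0.18816962047552205
410 [ 0.59997542 -0.01736262  0.22095402] [ 0.6004693  -0.01735167  0.22020273]
[ 0.58633642 -0.08225931  0.17397702] [0.6770501  0.00945893 0.18484389] [ 0.63169326 -0.03640019  0.17941046]
```

Emit:
apply_moves --slide '[[-0.076,0.102,0],[0,0,0.28],[0,0,0.28],[0,0,0],[0,0,0],[0,0,0],[0,0,0],[0,0,0]]' --turn '[[0,0,0],[0,0,0],[0,0,0],[0,0,0],[0,0,0],[0,0,0],[0,0,0],[0,0,0]]' --jaw '[0,0,0,0.5,0.7,0.85,0.85,0.85]' --newtons 15

```text
time_s: 3.15
tcp_pos: [0.5988, -0.0232, 0.2068]
eef_rot: [180.0, 0.1, 180.0]
contact_force: [-0.7, -0.2, 0.3]
gripper_width: 0.0534
```

```bash
python3 - <<'E'
from m import *
s=r.get_state();print(s['tcp_pos'],s['eef_rot'],s['contact_force'],s['gripper_width'])
c=cap('side','s2.png');cv2.imwrite('pics/s2z.png',cv2.resize(c['pixels'][130:280,170:320],None,fx=4,fy=4,interpolation=cv2.INTER_CUBIC))
E
```

```text
[ 0.59875545 -0.02317778  0.20675152] [1.79977656e+02 1.05103576e-01 1.79997438e+02] [-0.69000445 -0.22420172  0.32428487] 0.05335140061656789
```

View pics/s2z.png

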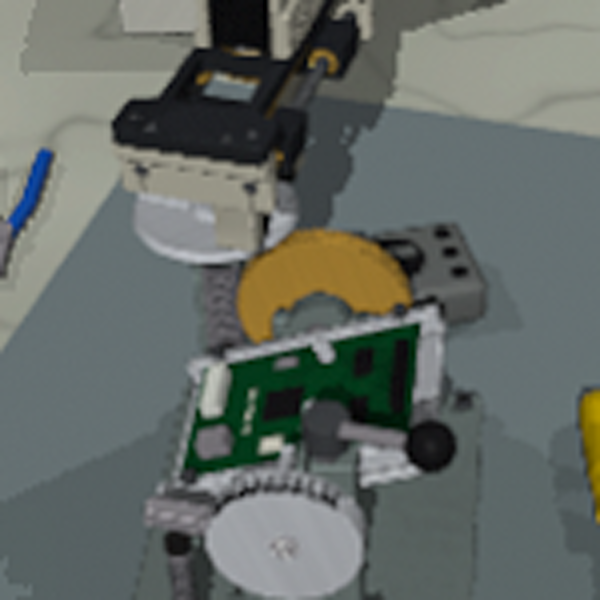

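Emit:
apply_moves --slide '[[-0.015,0.035,0],[0,0,0],[0,0,0],[0,0,0],[0,0,0],[0,0,0]]' --turn '[[0,0,0],[0,0,0],[0,0,0],[0,0,0],[0,0,0],[0,0,0]]' --jaw '[0.5,0.7,0.85,0.85,0.85,0.85]'

```text
time_s: 3.8
tcp_pos: [0.5997, -0.0195, 0.2055]
eef_rot: [180.0, -0.0, -180.0]
contact_force: [-0.8, 1.1, 1.3]
gripper_width: 0.0172
```

```bash
python3 - <<'E'
from m import *
s=r.get_state();print(s['tcp_pos'],s['eef_rot'],s['contact_force'],s['gripper_width'])
E
```

```text
[ 0.59967299 -0.01953521  0.20547474] [ 1.79991286e+02 -1.44112812e-02 -1.79994613e+02] [-0.80532838  1.12905097  1.28656037] 0.01718841840436566
```

Emit:
apply_moves --slide '[[0,0,0],[0,0,0],[0,0,0]]' --turn '[[0,0,0],[0,0,0],[0,0,0]]' --jaw '[1,1,1]' --newtons 40

```text
time_s: 4.1
tcp_pos: [0.5997, -0.0195, 0.2055]
eef_rot: [180.0, -0.0, -180.0]
contact_force: [-1.2, 1.3, -0.0]
gripper_width: 0.0169
```

```bash
python3 - <<'E'
import numpy as np
a=np.radians(147-15*np.arange(25));P=.036*np.c_[np.cos(a),np.sin(a)]
for k in range(24):
    d=P[k+1]-P[k];print(147-15*(k+1),np.round([-d[0]*10,d[1]*10],3),end=' ' if k%8!=7 else '\n')
E
```

```text
132 [-0.061  0.071] 117 [-0.077  0.053] 102 [-0.089  0.031] 87 [-0.094  0.007] 72 [-0.092 -0.017] 57 [-0.085 -0.04 ] 42 [-0.071 -0.061] 27 [-0.053 -0.077]
12 [-0.031 -0.089] -3 [-0.007 -0.094] -18 [ 0.017 -0.092] -33 [ 0.04  -0.085] -48 [ 0.061 -0.071] -63 [ 0.077 -0.053] -78 [ 0.089 -0.031] -93 [ 0.094 -0.007]
-108 [0.092 0.017] -123 [0.085 0.04 ] -138 [0.071 0.061] -153 [0.053 0.077] -168 [0.031 0.089] -183 [0.007 0.094] -198 [-0.017  0.092] -213 [-0.04   0.085]
```

Start with a short call to see how it tracks.

Emit:
apply_moves --slide '[[-0.061,0.071,0],[-0.077,0.053,0],[-0.089,0.031,0],[-0.094,0.007,0]]' --turn '[[0,0,0],[0,0,0],[0,0,0],[0,0,0]]' --jaw '[1,1,1,1]'

```text
time_s: 4.5
tcp_pos: [0.6317, -0.0019, 0.2055]
eef_rot: [179.9, -0.1, -180.0]
contact_force: [-3.7, 3.5, 1.8]
gripper_width: 0.0169
```

Emit:
apply_moves --slide '[[-0.092,-0.017,0],[-0.085,-0.04,0],[-0.071,-0.061,0],[-0.053,-0.077,0],[-0.031,-0.089,0],[-0.007,-0.094,0],[0.017,-0.092,0],[0.04,-0.085,0]]' --turn '[[0,0,0],[0,0,0],[0,0,0],[0,0,0],[0,0,0],[0,0,0],[0,0,0],[0,0,0]]' --jaw '[1,1,1,1,1,1,1,1]'

```text
time_s: 5.3
tcp_pos: [0.6594, -0.0598, 0.2055]
eef_rot: [180.0, -0.0, 180.0]
contact_force: [-3.8, 7.4, 2.2]
gripper_width: 0.0171
```

Emit:
apply_moves --slide '[[0.061,-0.071,0],[0.077,-0.053,0],[0.089,-0.031,0],[0.094,-0.007,0],[0.092,0.017,0],[0.085,0.04,0],[0.071,0.061,0],[0.053,0.077,0]]' --turn '[[0,0,0],[0,0,0],[0,0,0],[0,0,0],[0,0,0],[0,0,0],[0,0,0],[0,0,0]]' --jaw '[1,1,1,1,1,1,1,1]'

```text
time_s: 6.1
tcp_pos: [0.599, -0.0557, 0.2056]
eef_rot: [180.0, 0.2, 180.0]
contact_force: [11.0, 1.9, -8.7]
gripper_width: 0.0167
```

```bash
python3 - <<'E'
from m import *
s=r.get_state();print(s['tcp_pos'],s['eef_rot'],s['contact_force'],s['gripper_width'])
c=cap('side','s3.png');print(tilt(c));cv2.imwrite('pics/s3z.png',cv2.resize(c['pixels'][130:280,170:320],None,fx=4,fy=4,interpolation=cv2.INTER_CUBIC))
s=r.get_state();print(s['tcp_pos'],s['eef_rot'],s['contact_force'],s['gripper_width'])
E
```

```text
[ 0.59899945 -0.05567525  0.20563062] [179.95744592   0.23343875 179.98618743] [10.96004102  1.93104668 -8.70484533] 0.016742611308302652
(np.float64(0.3723069951683207), array([0.3572965 , 0.06829669, 0.93149062]), 243, np.float64(0.0008567774325892693))
[ 0.59855439 -0.05479221  0.20562577] [179.93230091   0.23900591 179.9939546 ] [ 8.36168497  4.04881933 -8.67787172] 0.016996964657060094
```

View pics/s3z.png

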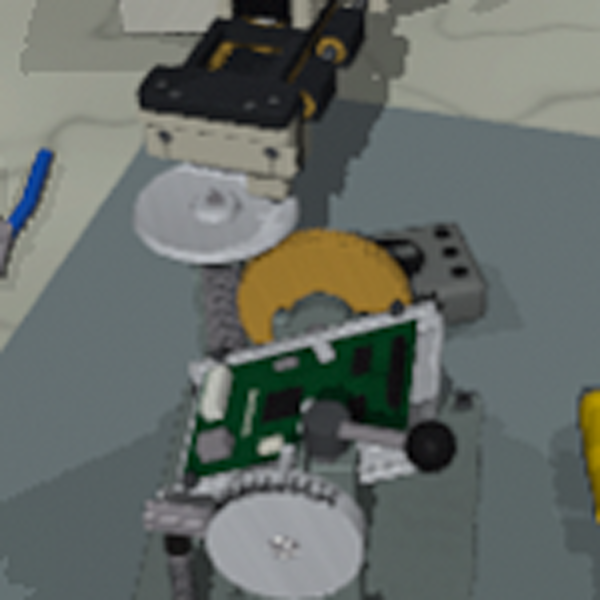

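Emit:
apply_moves --slide '[[0.021,0.087,0],[0.007,0.094,0],[-0.017,0.092,0],[-0.04,0.085,0],[-0.061,0.071,0],[-0.077,0.053,0],[-0.089,0.031,0],[-0.094,0.007,0]]' --turn '[[0,0,0],[0,0,0],[0,0,0],[0,0,0],[0,0,0],[0,0,0],[0,0,0],[0,0,0]]' --jaw '[1,1,1,1,1,1,1,1]'

```text
time_s: 6.95
tcp_pos: [0.6326, -0.0019, 0.2055]
eef_rot: [179.9, -0.1, -180.0]
contact_force: [-2.7, 1.8, 0.5]
gripper_width: 0.0166
```

Emit:
apply_moves --slide '[[-0.092,-0.017,0],[-0.085,-0.04,0],[-0.071,-0.061,0],[-0.053,-0.077,0],[-0.031,-0.089,0],[-0.007,-0.094,0],[0.017,-0.092,0],[0.04,-0.085,0]]' --turn '[[0,0,0],[0,0,0],[0,0,0],[0,0,0],[0,0,0],[0,0,0],[0,0,0],[0,0,0]]' --jaw '[1,1,1,1,1,1,1,1]'

```text
time_s: 7.75
tcp_pos: [0.6598, -0.0596, 0.2054]
eef_rot: [179.9, -0.1, 180.0]
contact_force: [-8.9, 10.1, 5.4]
gripper_width: 0.017
```

Emit:
apply_moves --slide '[[0.064,-0.068,0],[0.075,-0.052,0],[0.087,-0.031,0],[0.092,-0.007,0],[0.089,0.017,0],[0.082,0.04,0],[0.07,0.061,0],[0.052,0.077,0]]' --turn '[[0,0,0],[0,0,0],[0,0,0],[0,0,0],[0,0,0],[0,0,0],[0,0,0],[0,0,0]]' --jaw '[1,1,1,1,1,1,1,1]'

```text
time_s: 8.55
tcp_pos: [0.5998, -0.0564, 0.2056]
eef_rot: [-179.9, 0.0, 180.0]
contact_force: [4.0, -3.0, -3.2]
gripper_width: 0.0167
```

Emit:
apply_moves --slide '[[0.028,0.087,0],[0.007,0.094,0],[-0.017,0.092,0],[-0.04,0.085,0],[-0.061,0.071,0],[-0.077,0.053,0],[-0.089,0.031,0],[-0.094,0.007,0]]' --turn '[[0,0,0],[0,0,0],[0,0,0],[0,0,0],[0,0,0],[0,0,0],[0,0,0],[0,0,0]]' --jaw '[1,1,1,1,1,1,1,1]'

```text
time_s: 9.35
tcp_pos: [0.6334, -0.0019, 0.2055]
eef_rot: [179.9, -0.1, -180.0]
contact_force: [-3.0, 0.7, 0.5]
gripper_width: 0.017
```

```bash
python3 - <<'E'
from m import *
for i in range(1):
    c=cap('side','s4.png');print(tilt(c));cv2.imwrite('pics/s4z.png',cv2.resize(c['pixels'][200:300,190:290],None,fx=6,fy=6,interpolation=cv2.INTER_CUBIC))
s=r.get_state();print(s['tcp_pos'],s['eef_rot'],s['contact_force'],s['gripper_width'])
E
```

```text
(np.float64(0.44207703697568707), array([0.41875435, 0.08759466, 0.90386502]), 192, np.float64(0.0007733656983368376))
[ 0.63501213 -0.00212678  0.20548181] [ 1.79988451e+02 -5.10243976e-02 -1.79935652e+02] [1.15685395 3.75155518 1.01159497] 0.017145313125599915
```

View pics/s4z.png

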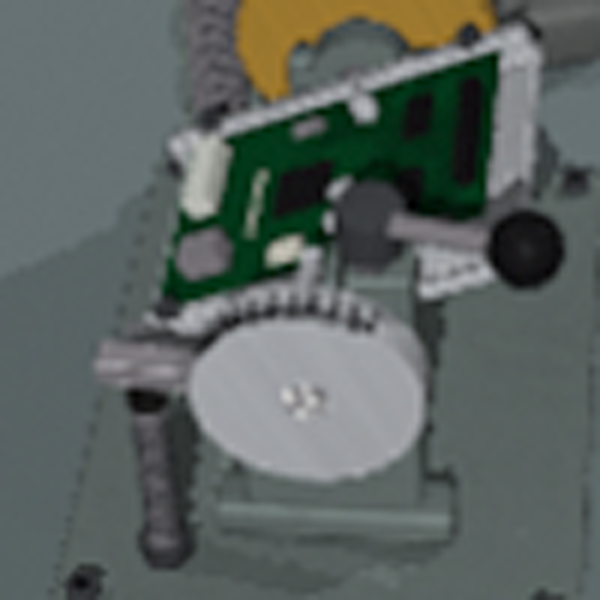

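Emit:
apply_moves --slide '[[-0.09,-0.017,0],[-0.083,-0.04,0],[-0.071,-0.061,0],[-0.053,-0.077,0],[-0.031,-0.089,0],[-0.007,-0.094,0],[0.017,-0.092,0],[0.04,-0.085,0]]' --turn '[[0,0,0],[0,0,0],[0,0,0],[0,0,0],[0,0,0],[0,0,0],[0,0,0],[0,0,0]]' --jaw '[1,1,1,1,1,1,1,1]'

```text
time_s: 10.2
tcp_pos: [0.6604, -0.059, 0.2054]
eef_rot: [179.9, -0.2, 180.0]
contact_force: [-12.0, 12.7, 7.2]
gripper_width: 0.0171
```

Emit:
apply_moves --slide '[[0.064,-0.068,0],[0.077,-0.052,0],[0.087,-0.031,0],[0.092,-0.007,0],[0.089,0.017,0],[0.082,0.04,0],[0.07,0.061,0],[0.052,0.077,0]]' --turn '[[0,0,0],[0,0,0],[0,0,0],[0,0,0],[0,0,0],[0,0,0],[0,0,0],[0,0,0]]' --jaw '[1,1,1,1,1,1,1,1]'

```text
time_s: 11.0
tcp_pos: [0.5999, -0.0563, 0.2055]
eef_rot: [-179.9, -0.1, 179.9]
contact_force: [0.8, -3.7, -2.3]
gripper_width: 0.0171
```

Emit:
apply_moves --slide '[[0.028,0.087,0],[0.007,0.094,0],[-0.017,0.092,0],[-0.04,0.085,0],[-0.061,0.071,0],[-0.077,0.053,0]]' --turn '[[0,0,0],[0,0,0],[0,0,0],[0,0,0],[0,0,0],[0,0,0]]' --jaw '[1,1,1,1,1,1]'

```text
time_s: 11.6
tcp_pos: [0.6146, -0.0057, 0.2055]
eef_rot: [179.9, -0.2, -180.0]
contact_force: [-5.3, 0.8, 0.4]
gripper_width: 0.0172
```

```bash
python3 - <<'E'
from m import *
for i in range(1):
    c=cap('side','s5.png');print(tilt(c));cv2.imwrite('pics/s5z.png',cv2.resize(c['pixels'][200:300,190:290],None,fx=6,fy=6,interpolation=cv2.INTER_CUBIC))
s=r.get_state();print(s['tcp_pos'],s['eef_rot'],s['contact_force'],s['gripper_width'])
E
```

```text
(np.float64(0.48916302693582425), array([0.46159933, 0.08786395, 0.88272645]), 206, np.float64(0.0008273886916293798))
[ 0.61633914 -0.00502704  0.20547647] [ 1.79949089e+02 -1.18092478e-01 -1.79948651e+02] [-2.69523558  6.8246613   2.05543612] 0.0167986766016599
```

View pics/s5z.png

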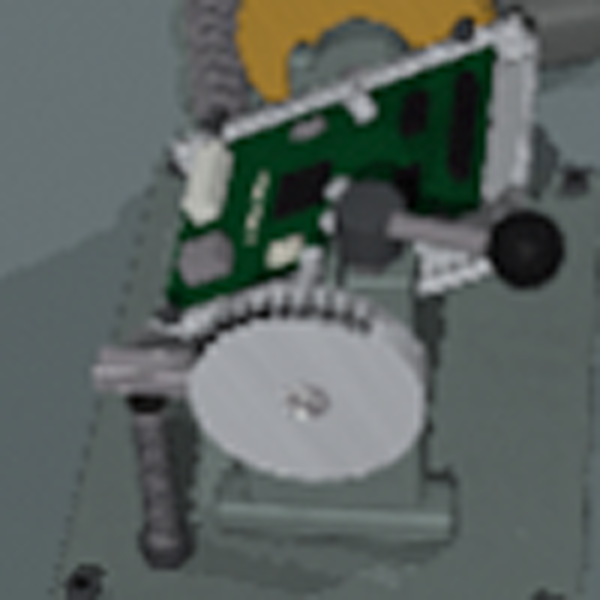

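Emit:
apply_moves --slide '[[-0.089,0.025,0],[-0.094,0.004,0],[-0.092,-0.017,0],[-0.085,-0.04,0],[-0.071,-0.061,0]]' --turn '[[0,0,0],[0,0,0],[0,0,0],[0,0,0],[0,0,0]]' --jaw '[1,1,1,1,1]'

```text
time_s: 12.15
tcp_pos: [0.6595, -0.0159, 0.2055]
eef_rot: [-180.0, -0.1, -180.0]
contact_force: [-6.9, -0.7, 2.2]
gripper_width: 0.017
```

Emit:
apply_moves --slide '[[-0.053,-0.077,0],[-0.031,-0.089,0]]' --turn '[[0,0,0],[0,0,0]]' --jaw '[1,1]'

```text
time_s: 12.35
tcp_pos: [0.6669, -0.0335, 0.2054]
eef_rot: [-180.0, -0.2, 180.0]
contact_force: [-11.9, 1.9, 6.2]
gripper_width: 0.0168
```

```bash
cat > st.py <<'E'
from m import *
import sys
def rep():
    s=r.get_state();p=s['tcp_pos'];a=np.arctan2(p[1]+.039,p[0]-.6307);f=s['contact_force']
    tg=np.array([np.sin(a),-np.cos(a)]);rd=np.array([np.cos(a),np.sin(a)])
    print('t',s['time_s'],p.round(4),'ang',np.degrees(a).round(1),'rad',np.hypot(p[1]+.039,p[0]-.6307).round(4),'Fresist',(-f[:2]@tg).round(1),'Frad',(f[:2]@rd).round(1),'Fz',f[2].round(1))
if __name__=='__main__':
    if len(sys.argv)>1: print(tilt(cap('side'))[0],tilt(cap('top'))[0])
    rep()
E
python3 st.py x
```

```text
0.5068881061548953 0.5058821775175647
t 12.45 [ 0.6668 -0.0344  0.2054] ang 7.3 rad 0.0364 Fresist 1.9 Frad -7.9 Fz 4.2
```

Emit:
apply_moves --slide '[[0.008,-0.093,0],[0.026,-0.091,0]]' --turn '[[0,0,0],[0,0,0]]' --jaw '[1,1]'

```text
time_s: 12.65
tcp_pos: [0.6644, -0.0511, 0.2055]
eef_rot: [180.0, -0.1, 180.0]
contact_force: [-6.0, 5.8, 2.2]
gripper_width: 0.017
```

```bash
python3 st.py; python3 - <<'E'
import numpy as np
for a0 in np.arange(-20,-260,-10):
    a,b=np.radians([a0,a0-10]);print(a0,a0-10,np.round([-.36*(np.cos(b)-np.cos(a)),.36*(np.sin(b)-np.sin(a))],3))
E
```

```text
t 12.65 [ 0.6644 -0.0511  0.2055] ang -19.7 rad 0.0358 Fresist 3.5 Frad -7.6 Fz 2.2
-20 -30 [ 0.027 -0.057]
-30 -40 [ 0.036 -0.051]
-40 -50 [ 0.044 -0.044]
-50 -60 [ 0.051 -0.036]
-60 -70 [ 0.057 -0.027]
-70 -80 [ 0.061 -0.016]
-80 -90 [ 0.063 -0.005]
-90 -100 [0.063 0.005]
-100 -110 [0.061 0.016]
-110 -120 [0.057 0.027]
-120 -130 [0.051 0.036]
-130 -140 [0.044 0.044]
-140 -150 [0.036 0.051]
-150 -160 [0.027 0.057]
-160 -170 [0.016 0.061]
-170 -180 [0.005 0.063]
-180 -190 [-0.005  0.063]
-190 -200 [-0.016  0.061]
-200 -210 [-0.027  0.057]
-210 -220 [-0.036  0.051]
-220 -230 [-0.044  0.044]
-230 -240 [-0.051  0.036]
-240 -250 [-0.057  0.027]
-250 -260 [-0.061  0.016]
```

Emit:
apply_moves --slide '[[0.03,-0.056,0],[0.036,-0.051,0]]' --turn '[[0,0,0],[0,0,0]]' --jaw '[1,1]'

```text
time_s: 12.85
tcp_pos: [0.6581, -0.0615, 0.2055]
eef_rot: [179.9, -0.0, 180.0]
contact_force: [-4.2, 7.2, 1.5]
gripper_width: 0.0168
```

```bash
python3 st.py
```

```text
t 12.85 [ 0.6581 -0.0615  0.2055] ang -39.3 rad 0.0354 Fresist 2.9 Frad -7.7 Fz 1.5
```

Emit:
apply_moves --slide '[[0.048,-0.041,0],[0.053,-0.034,0]]' --turn '[[0,0,0],[0,0,0]]' --jaw '[1,1]'

```text
time_s: 13.05
tcp_pos: [0.6489, -0.069, 0.2055]
eef_rot: [179.9, 0.1, 180.0]
contact_force: [1.1, 5.1, -2.9]
gripper_width: 0.0165
```

```bash
python3 st.py
```

```text
t 13.05 [ 0.6489 -0.069   0.2055] ang -58.7 rad 0.0351 Fresist 3.6 Frad -3.8 Fz -2.9
```

Emit:
apply_moves --slide '[[0.057,-0.027,0],[0.061,-0.016,0]]' --turn '[[0,0,0],[0,0,0]]' --jaw '[1,1]'

```text
time_s: 13.25
tcp_pos: [0.6369, -0.0734, 0.2056]
eef_rot: [180.0, 0.1, 180.0]
contact_force: [2.5, 5.9, -3.8]
gripper_width: 0.0168
```

```bash
python3 st.py
```

```text
t 13.25 [ 0.6369 -0.0734  0.2056] ang -79.9 rad 0.035 Fresist 3.5 Frad -5.4 Fz -3.8
```

Emit:
apply_moves --slide '[[0.063,-0.003,0],[0.063,0.007,0]]' --turn '[[0,0,0],[0,0,0]]' --jaw '[1,1]'

```text
time_s: 13.45
tcp_pos: [0.6239, -0.0733, 0.2056]
eef_rot: [-180.0, 0.1, 180.0]
contact_force: [4.8, 3.1, -3.7]
gripper_width: 0.0168
```

```bash
python3 st.py
```

```text
t 13.45 [ 0.6239 -0.0733  0.2056] ang -101.2 rad 0.0349 Fresist 4.1 Frad -4.0 Fz -3.7
```

Emit:
apply_moves --slide '[[0.061,0.018,0],[0.057,0.027,0]]' --turn '[[0,0,0],[0,0,0]]' --jaw '[1,1]'

```text
time_s: 13.65
tcp_pos: [0.6118, -0.0686, 0.2056]
eef_rot: [-180.0, 0.0, 180.0]
contact_force: [5.4, 2.2, -5.2]
gripper_width: 0.017
```

```bash
python3 st.py
```

```text
t 13.65 [ 0.6118 -0.0686  0.2056] ang -122.5 rad 0.0351 Fresist 3.4 Frad -4.7 Fz -5.2
```

Emit:
apply_moves --slide '[[0.049,0.038,0],[0.042,0.045,0]]' --turn '[[0,0,0],[0,0,0]]' --jaw '[1,1]'

```text
time_s: 13.85
tcp_pos: [0.6025, -0.0603, 0.2056]
eef_rot: [-180.0, 0.0, -180.0]
contact_force: [5.5, -0.5, -5.3]
gripper_width: 0.0168
```

```bash
python3 st.py x; python3 - <<'E'
from m import *
c=cap('side');cv2.imwrite('pics/s6z.png',cv2.resize(c['pixels'][240:300,190:250],None,fx=9,fy=9,interpolation=cv2.INTER_CUBIC))
E
```

```text
0.524133241052238 0.5290990888782195
t 13.95 [ 0.6022 -0.0599  0.2056] ang -143.7 rad 0.0353 Fresist 1.9 Frad -0.7 Fz -4.7
```

View pics/s6z.png

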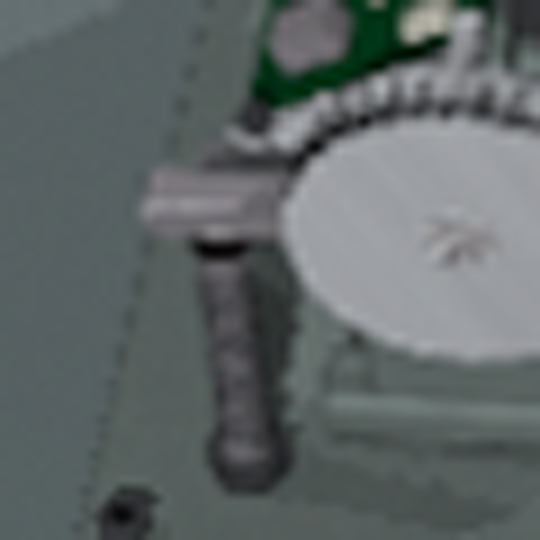

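Emit:
apply_moves --slide '[[0.033,0.053,0],[0.023,0.058,0]]' --turn '[[0,0,0],[0,0,0]]' --jaw '[1,1]'

```text
time_s: 14.2
tcp_pos: [0.5967, -0.0496, 0.2055]
eef_rot: [-179.9, -0.1, 180.0]
contact_force: [1.1, -1.6, -3.9]
gripper_width: 0.0169
```

```bash
python3 st.py
```

```text
t 14.2 [ 0.5967 -0.0496  0.2055] ang -162.6 rad 0.0357 Fresist 1.9 Frad -0.6 Fz -3.9
```

Emit:
apply_moves --slide '[[0.014,0.062,0],[0.003,0.063,0]]' --turn '[[0,0,0],[0,0,0]]' --jaw '[1,1]'

```text
time_s: 14.4
tcp_pos: [0.5947, -0.0366, 0.2055]
eef_rot: [-180.0, -0.1, 180.0]
contact_force: [0.6, -4.3, -2.0]
gripper_width: 0.0172
```

```bash
python3 st.py
```

```text
t 14.4 [ 0.5947 -0.0366  0.2055] ang 176.2 rad 0.0361 Fresist 4.2 Frad -0.8 Fz -2.0
```

Emit:
apply_moves --slide '[[-0.008,0.063,0],[-0.018,0.06,0]]' --turn '[[0,0,0],[0,0,0]]' --jaw '[1,1]'

```text
time_s: 14.6
tcp_pos: [0.5969, -0.025, 0.2055]
eef_rot: [-179.9, -0.2, -180.0]
contact_force: [-2.9, -10.8, -1.7]
gripper_width: 0.0168
```

```bash
python3 st.py
```

```text
t 14.6 [ 0.5969 -0.025   0.2055] ang 157.5 rad 0.0365 Fresist 11.1 Frad -1.4 Fz -1.7
```

Resistance has jumped from 4 to 11 N, so the wheel is firm. I'll hold one row and read it again.

Emit:
apply_moves --slide '[[0,0,0]]' --turn '[[0,0,0]]' --jaw '[1]'

```text
time_s: 14.7
tcp_pos: [0.597, -0.025, 0.2055]
eef_rot: [-179.9, -0.2, -180.0]
contact_force: [-2.4, -9.2, -0.8]
gripper_width: 0.0168
```

```bash
python3 st.py x
```

```text
0.5318972089505996 0.5332423662926101
t 14.8 [ 0.5969 -0.0253  0.2055] ang 158.0 rad 0.0365 Fresist 9.5 Frad -0.4 Fz -0.4
```

Emit:
apply_moves --slide '[[-0.022,0.052,0],[0,0,0]]' --turn '[[0,0,0],[0,0,0]]' --jaw '[1,1]'

```text
time_s: 15.0
tcp_pos: [0.5989, -0.0208, 0.2055]
eef_rot: [-179.8, -0.2, 180.0]
contact_force: [-4.9, -11.8, 0.6]
gripper_width: 0.0169
```

```bash
python3 st.py
```

```text
t 15.0 [ 0.5989 -0.0208  0.2055] ang 150.2 rad 0.0367 Fresist 12.6 Frad -1.6 Fz 0.6
```

Emit:
apply_moves --slide '[[-0.011,0.018,0],[0,0,0],[0,0,0],[0,0,0]]' --turn '[[0,0,0],[0,0,0],[0,0,0],[0,0,0]]' --jaw '[1,1,1,1]'

```text
time_s: 15.4
tcp_pos: [0.5995, -0.0195, 0.2055]
eef_rot: [-179.8, -0.3, 180.0]
contact_force: [-5.4, -12.2, 0.4]
gripper_width: 0.017
```

```bash
python3 st.py
```

```text
t 15.4 [ 0.5995 -0.0195  0.2055] ang 148.0 rad 0.0367 Fresist 13.2 Frad -1.9 Fz 0.4
```

Emit:
apply_moves --slide '[[0,0,0],[0,0,0],[0,0,0],[0,0,0],[0,0,-0.25],[0,0,-0.25],[0,0,0]]' --turn '[[0,0,0],[0,0,0],[0,0,0],[0,0,0],[0,0,0],[0,0,0],[0,0,0]]' --jaw '[0.6,0.4,0.4,0.4,0.4,0.4,0.4]'

```text
time_s: 16.1
tcp_pos: [0.6036, -0.0165, 0.2598]
eef_rot: [179.9, 0.4, -179.9]
contact_force: [0.1, 2.2, 0.2]
gripper_width: 0.0522
```

```bash
python3 - <<'E'
from m import *
t=cap('top','t7.png');s=cap('side','s7.png');print(tilt(t)[0],tilt(s)[0])
for c,b in((t,(200,225,225,255)),(s,(262,225,295,258))):
    d=(c['pixels'].max(2)<50).astype(np.uint8);m=np.zeros_like(d);m[b[1]:b[3],b[0]:b[2]]=d[b[1]:b[3],b[0]:b[2]]
    k,l,st,ce=cv2.connectedComponentsWithStats(m);i=1+np.argmax(st[1:,4]);print(st[i],ce[i],onz(c,*ce[i],.192))
st=r.get_state();print(st['tcp_pos'],st['gripper_width'],st['time_s'])
E
```

```text
0.5337430709355006 0.5326176357747533
[207 225  16  30 165] [215.0969697  239.67272727] [0.46612254 0.12158265 0.192     ]
[271 235  13  13 130] [277.22307692 241.02307692] [0.46289021 0.13128186 0.192     ]
[ 0.60196941 -0.01645724  0.25649851] 0.05241473701104428 16.2
```

View pics/s7.png

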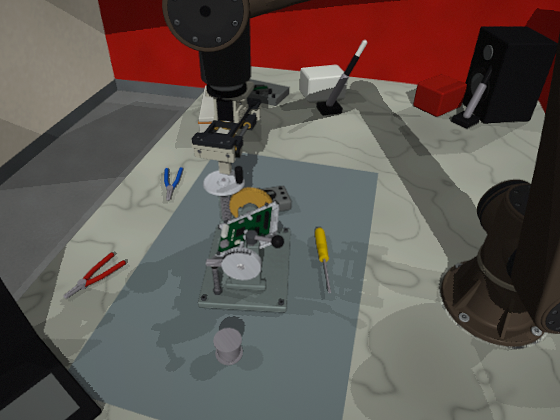

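Emit:
apply_moves --slide '[[0,0,0],[0,0,0],[0,0,0],[0,0,0],[0,0,0],[0,0,0],[0,0,0],[0,0,0]]' --turn '[[0,0,-0.0967],[0,0,-0.0967],[0,0,-0.0967],[0,0,-0.0967],[0,0,-0.0967],[0,0,-0.0967],[0,0,-0.0967],[0,0,-0.0967]]' --jaw '[0.4,0.4,0.4,0.4,0.4,0.4,0.4,0.4]'

```text
time_s: 17.0
tcp_pos: [0.6011, -0.0168, 0.2546]
eef_rot: [179.9, -0.0, -113.2]
contact_force: [-0.2, 0.1, -0.8]
gripper_width: 0.0524
```

Emit:
apply_moves --slide '[[0,0,0],[0,0,0],[0,0,0],[0,0,0],[0,0,0],[0,0,0],[0,0,0],[0,0,0]]' --turn '[[0,0,-0.0967],[0,0,-0.0967],[0,0,-0.0967],[0,0,-0.0967],[0,0,-0.0967],[0,0,-0.0967],[0,0,-0.0967],[0,0,-0.0967]]' --jaw '[0.4,0.4,0.4,0.4,0.4,0.4,0.4,0.4]'

```text
time_s: 17.8
tcp_pos: [0.6011, -0.0168, 0.2546]
eef_rot: [180.0, 0.1, -46.7]
contact_force: [0.6, 0.4, -0.5]
gripper_width: 0.053
```

Emit:
apply_moves --slide '[[0,0,0],[0,0,0],[0,0,0]]' --turn '[[0,0,-0.0967],[0,0,-0.0967],[0,0,0]]' --jaw '[0.4,0.4,0.4]'

```text
time_s: 18.1
tcp_pos: [0.6012, -0.0169, 0.2547]
eef_rot: [180.0, 0.1, -30.3]
contact_force: [-0.4, -0.4, -1.0]
gripper_width: 0.0526
```

```bash
cat > mv.py <<'E'
from m import *
from scipy.spatial.transform import Rotation as Ro
import sys
s=r.get_state();R=Ro.from_euler('xyz',s['eef_rot'],degrees=True).as_matrix()
print(s['tcp_pos'],s['eef_rot'],s['joints'].round(1),s['contact_force'].round(1))
if len(sys.argv)>3:
    d=np.array([float(a) for a in sys.argv[1:4]])-s['tcp_pos'];print('slide',(R.T@d*10).round(3))
E
python3 mv.py .463 .1315 .2565
```

```text
[ 0.60117642 -0.0168773   0.25473309] [ 1.79973572e+02  6.21255209e-02 -3.02604245e+01] [ 17.   13.2  -7.7  -0.  -69.1  42.8] [-0.4 -0.4 -1. ]
slide [-1.941 -0.585 -0.016]
```

5 rows of a fifth each.

Emit:
apply_moves --slide '[[-0.388,-0.117,0],[-0.388,-0.117,0],[-0.388,-0.117,0],[-0.388,-0.117,0],[-0.388,-0.117,0],[0,0,0],[0,0,0]]' --turn '[[0,0,0],[0,0,0],[0,0,0],[0,0,0],[0,0,0],[0,0,0],[0,0,0]]' --jaw '[0.4,0.4,0.4,0.4,0.4,0.4,0.4]'

```text
time_s: 18.8
tcp_pos: [0.4633, 0.1322, 0.2557]
eef_rot: [-180.0, -0.0, -30.4]
contact_force: [-0.2, 0.0, 0.1]
gripper_width: 0.0526
```

```bash
python3 mv.py .463 .1315 .198; python3 - <<'E'
from m import *
c=cap('wrist','w8.png');print(proj(c,[.4628,.1315,.192]))
E
```

```text
[0.46325809 0.13218943 0.25567883] [-1.79966954e+02 -5.56757912e-03 -3.04496738e+01] [ 39.4   1.4 -21.5  -0.  -67.1  20.2] [-0.2  0.   0.1]
slide [0.001 0.008 0.577]
[[280.36327921 226.40198436]]
```

View pics/w8.png

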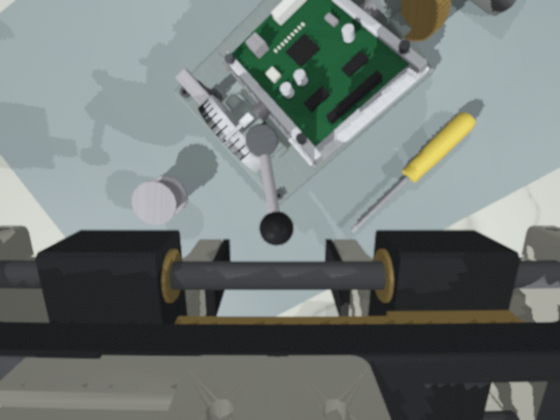

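The ball at (276,228) is centred between the fingers (projection (280,226)), and the arm enters square to the jaws. Descend and close.

Emit:
apply_moves --slide '[[0,0,0.29],[0,0,0.29],[0,0,0],[0,0,0],[0,0,0],[0,0,0],[0,0,0]]' --turn '[[0,0,0],[0,0,0],[0,0,0],[0,0,0],[0,0,0],[0,0,0],[0,0,0]]' --jaw '[0.4,0.4,0.5,0.8,0.8,0.8,0.8]' --newtons 20

```text
time_s: 19.55
tcp_pos: [0.4648, 0.1318, 0.1988]
eef_rot: [-179.9, -0.1, -30.4]
contact_force: [1.0, -0.3, 1.3]
gripper_width: 0.0238
```

```bash
python3 mv.py; python3 - <<'E'
import numpy as np
# start 159.5 deg, r .062, 5 deg per row, yaw starts -30.4, turns 4.1deg/row clockwise
yaw=-30.4;a=159.5
for k in range(14):
    A,B=np.radians([a,a-5]);d=.062*np.array([np.cos(B)-np.cos(A),np.sin(B)-np.sin(A)])
    Y=np.radians(yaw);x=np.array([np.cos(Y),np.sin(Y)]);y=np.array([np.sin(Y),-np.cos(Y)])
    print(k+1,a-5,yaw,(d@x*10).round(3),(d@y*10).round(3));a-=5;yaw-=4.1 if k<12 else 0
print(np.radians(4.1)/1.5)
E
```

```text
[0.4647899  0.13175754 0.19883916] [-1.79854537e+02 -8.26049440e-02 -3.04094259e+01] [ 39.2   4.1 -26.5   0.  -59.2  20.3] [ 1.  -0.3  1.3]
1 154.5 -30.4 -0.007 -0.054
2 149.5 -34.5 -0.006 -0.054
3 144.5 -38.6 -0.005 -0.054
4 139.5 -42.7 -0.004 -0.054
5 134.5 -46.800000000000004 -0.004 -0.054
6 129.5 -50.900000000000006 -0.003 -0.054
7 124.5 -55.00000000000001 -0.002 -0.054
8 119.5 -59.10000000000001 -0.001 -0.054
9 114.5 -63.20000000000001 -0.0 -0.054
10 109.5 -67.30000000000001 0.001 -0.054
11 104.5 -71.4 0.002 -0.054
12 99.5 -75.5 0.002 -0.054
13 94.5 -79.6 0.003 -0.054
14 89.5 -79.6 0.008 -0.054
0.04770566622117833
```

Emit:
apply_moves --slide '[[-0.007,-0.054,0],[-0.006,-0.054,0],[-0.005,-0.054,0],[-0.004,-0.054,0],[-0.004,-0.054,0]]' --turn '[[0,0,0.0477],[0,0,0.0477],[0,0,0.0477],[0,0,0.0477],[0,0,0.0477]]' --jaw '[0.8,0.8,0.8,0.8,0.8]'

```text
time_s: 20.05
tcp_pos: [0.4772, 0.1525, 0.1985]
eef_rot: [179.8, -0.0, -51.1]
contact_force: [-9.3, -4.3, 10.4]
gripper_width: 0.0237
```

```bash
cat > st2.py <<'E'
from m import *
s=r.get_state();p=s['tcp_pos'];d=p[:2]-np.array([.5203,.1100]);a=np.arctan2(d[1],d[0]);f=s['contact_force']
tg=np.array([np.sin(a),-np.cos(a)]);rd=np.array([np.cos(a),np.sin(a)])
print('t',s['time_s'],p.round(4),'yaw',s['eef_rot'][2].round(1),'ang',np.degrees(a).round(1),'rad',np.hypot(*d).round(4),'Fres',(-f[:2]@tg).round(1),'Frad',(f[:2]@rd).round(1),f.round(1),s['gripper_width'])
E
python3 st2.py
```

```text
t 20.05 [0.4772 0.1525 0.1985] yaw -51.1 ang 135.4 rad 0.0605 Fres 9.6 Frad 3.6 [-9.3 -4.3 10.4] 0.02374518811607012
```

Emit:
apply_moves --slide '[[-0.003,-0.054,0],[-0.002,-0.054,0]]' --turn '[[0,0,0.0477],[0,0,0.0477]]' --jaw '[0.8,0.8]'

```text
time_s: 20.25
tcp_pos: [0.485, 0.1598, 0.1985]
eef_rot: [179.8, 0.0, -59.3]
contact_force: [-11.6, 0.2, 12.4]
gripper_width: 0.0235
```

```bash
python3 st2.py
```

```text
t 20.25 [0.485  0.1598 0.1985] yaw -59.3 ang 125.3 rad 0.061 Fres 9.3 Frad 6.9 [-11.6   0.2  12.4] 0.02353599502284845
```

Emit:
apply_moves --slide '[[-0.008,-0.054,0],[-0.004,-0.054,0]]' --turn '[[0,0,0.0477],[0,0,0.0477]]' --jaw '[0.8,0.8]'

```text
time_s: 20.45
tcp_pos: [0.494, 0.1661, 0.1984]
eef_rot: [179.8, -0.0, -67.5]
contact_force: [-9.7, -1.1, 9.5]
gripper_width: 0.0236
```

```bash
python3 st2.py
```

```text
t 20.45 [0.494  0.1661 0.1984] yaw -67.5 ang 115.1 rad 0.0619 Fres 9.2 Frad 3.1 [-9.7 -1.1  9.5] 0.02356532861491696
```

Emit:
apply_moves --slide '[[-0.002,-0.054,0],[-0.001,-0.054,0]]' --turn '[[0,0,0.0477],[0,0,0.0477]]' --jaw '[0.8,0.8]'

```text
time_s: 20.65
tcp_pos: [0.5041, 0.1705, 0.1984]
eef_rot: [179.8, -0.0, -75.7]
contact_force: [-9.2, 0.2, 9.3]
gripper_width: 0.0234
```

```bash
python3 st2.py
```

```text
t 20.65 [0.5041 0.1705 0.1984] yaw -75.7 ang 105.0 rad 0.0626 Fres 8.9 Frad 2.6 [-9.2  0.2  9.3] 0.023449802780425973
```

Emit:
apply_moves --slide '[[0.002,-0.054,0],[0.003,-0.054,0]]' --turn '[[0,0,0.0477],[0,0,0.0477]]' --jaw '[0.8,0.8]'

```text
time_s: 20.85
tcp_pos: [0.5149, 0.173, 0.1985]
eef_rot: [179.9, 0.0, -83.9]
contact_force: [-10.4, 1.5, 9.5]
gripper_width: 0.0237
```

```bash
python3 st2.py
```

```text
t 20.85 [0.5149 0.173  0.1985] yaw -83.9 ang 94.9 rad 0.0632 Fres 10.2 Frad 2.4 [-10.4   1.5   9.5] 0.023698290916036504
```

Emit:
apply_moves --slide '[[0.006,-0.054,0]]' --turn '[[0,0,0.0477]]' --jaw '[0.8]'

```text
time_s: 20.95
tcp_pos: [0.518, 0.173, 0.198]
eef_rot: [179.6, 0.0, -88.0]
contact_force: [-35.8, 8.7, 29.2]
gripper_width: 0.0237
```

```bash
python3 st2.py
```

```text
t 20.95 [0.518 0.173 0.198] yaw -88.0 ang 92.1 rad 0.063 Fres 35.5 Frad 10.0 [-35.8   8.7  29.2] 0.0237230338672127
```

Hard home: the force has jumped to 36 N. I'll hold briefly with a slight easing.

Emit:
apply_moves --slide '[[0,0.005,0],[0,0,0],[0,0,0]]' --turn '[[0,0,0],[0,0,0],[0,0,0]]' --jaw '[0.8,0.8,0.8]'

```text
time_s: 21.25
tcp_pos: [0.5176, 0.1728, 0.198]
eef_rot: [179.7, 0.0, -87.8]
contact_force: [-18.8, 4.2, 12.9]
gripper_width: 0.0237
```

```bash
python3 st2.py
```

```text
t 21.25 [0.5176 0.1728 0.198 ] yaw -87.8 ang 92.4 rad 0.0629 Fres 18.6 Frad 5.0 [-18.8   4.2  12.9] 0.023746804128820565
```

Emit:
apply_moves --slide '[[0,0,0],[0,0,0],[0,0,0],[0,0,0],[0,0,-0.25],[0,0,-0.25],[0,0,-0.25],[0,0,0]]' --turn '[[0,0,0],[0,0,0],[0,0,0],[0,0,0],[0,0,0],[0,0,0],[0,0,0],[0,0,0]]' --jaw '[0.6,0.45,0.45,0.45,0.45,0.45,0.45,0.45]'

```text
time_s: 22.05
tcp_pos: [0.523, 0.1735, 0.2763]
eef_rot: [-179.7, 0.1, -87.8]
contact_force: [0.1, -0.6, 0.5]
gripper_width: 0.0481
```

```bash
python3 st2.py; python3 - <<'E'
from m import *
c=cap('side','s9.png');print(tilt(c));cv2.imwrite('pics/s9z.png',cv2.resize(c['pixels'][160:380,160:360],None,fx=2.7,fy=2.7,interpolation=cv2.INTER_CUBIC))
w=cap('wrist','w9.png')
E
```

```text
t 22.05 [0.523  0.1735 0.2763] yaw -87.8 ang 87.5 rad 0.0635 Fres -0.1 Frad -0.6 [ 0.1 -0.6  0.5] 0.04807180919127098
(np.float64(0.530033579065106), array([0.49491925, 0.10319007, 0.86279009]), 124, np.float64(0.0007349506489573303))
```

View pics/s9z.png

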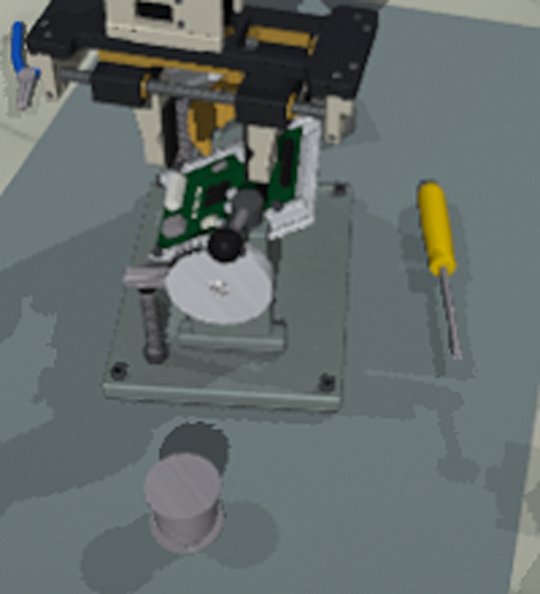

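View pics/w9.png

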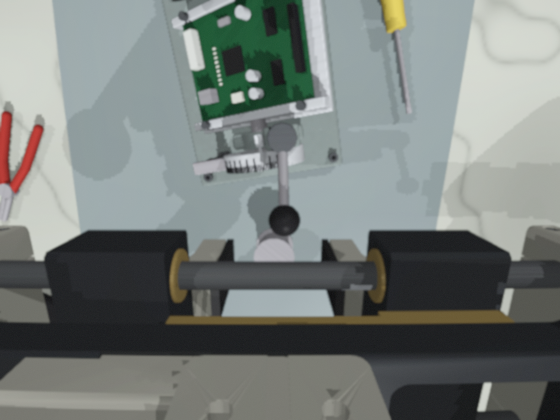

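The lug rests on the post. The ball is at (285,219) in the wrist view and the lever points left. I'll check the angle and then hand in.

```bash
python3 - <<'E'
from m import *
w=cap('wrist');p=onz(w,285,219,.192);d=p[:2]-[.5203,.11];print(p,np.degrees(np.arctan2(d[1],d[0])),np.hypot(*d))
t=cap('top');print(tilt(t)[0]);print(r.get_state()['time_s'],r.get_state()['contact_force'])
print(r.close_job())
E
```

```text
[0.51589214 0.17338875 0.192     ] 93.97776648768624 0.06354182238617803
0.5343541936041755
22.25 [-0.75201699  0.17485177 -0.73703099]
the job is handed in; nothing more can be done
None
```

I seated the lug on the stop, swung the clamp hard home, let go of both, and handed the job in at 22.3 s. No verdict is reported, so what follows is my own measurements.

- **Handwheel:** I wound it about 4 turns clockwise. The wheel went firm, and I pressed it to about 13 N at the grip (drag included), held there for about 0.3 s, then let go. That is inside the snug range and below the 17 N forced limit, but I judged it from wrist force and wheel angle. I did not measure the worm's lift directly.
- **Tilt:** After release, the side and top cameras gave 0.530 and 0.534 rad. Both are above 0.52, and the picture shows the lug on the post.
- **Clamp:** I swung the lever about 67° clockwise until the force jumped from 10 to 36 N, then eased off and released. Afterwards it stood at about 94° by the wrist camera, against 92° by the tool while I still held it. That 2° is within the calibration error; I have no direct reading of the clamp joint.
- **Bench:** The gripper ended clear at near-zero force. The fingers stayed above the board throughout, and the reel and driver look undisturbed in the last picture. The meter was not in that view, but nothing went near it.

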